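Slide a loaf tin lid out over the board's edge

TASK

Slide the long steel tin lid that lies on the wooden board out over the board's far long edge (the one away from the robot) until about 35 mm of it, a third of its width, hangs over, with its long side parallel to the edge, and leave it lying there so that a baker on that side can get gloved fingers under it. Only push it along with the fingertips: do not pinch, lift or tip it, and leave the flour dredger, the timer, the loaf tin and the dough scraper where they are.

Things in the scene. Friction and masses are not known exactly. Their poses are not given: they have to be found in the camera images.
- board: Heavy maple board, 300 mm (x) by 500 mm (y) by 45 mm thick, lying flat on the bench; it does not move. Origin: centre of its underside; its top is 45 mm above that. Its x axis points away from the robot, across the board, at right angles to the far long edge; its yaw varies by up to 0.4 rad.
- board_edge (a point): Middle of the board's far long edge, on its top surface (150 mm along the board's x axis from its centre); axes as the board's. The lid is to hang over this edge, toward +x of these axes.
- lid: Loose loaf tin lid of dark sheet steel, about 0.2 kg: flat plate 108 (x) by 210 (y) by 2 mm, face down on the board, rims 12 mm high, 2.5 mm thick folded up on both long sides and the +y end; -y end open. Origin: centre of its underside. Its x axis, across its width, points to the board's far edge within 0.4 rad. It starts wholly on the board and slides with ordinary friction.
- lid_corner_left (a point): The lid's corner at the far long side, +y end, on the underside (54 mm along x and 105 mm along y from the lid's origin).
- lid_corner_right (a point): The lid's corner at the far long side, -y end, on the underside (54 mm along x, -105 mm along y from the lid's origin).
- dredger: Bystander: round aluminium flour dredger, 66 mm across, 110 mm tall, standing near one end of the board. Origin: centre of its underside.
- timer: Bystander: white kitchen timer, an upright block 34 by 66 mm, 62 mm tall, standing near the other end of the board. Origin: centre of its underside.
- tin: Bystander: loaf tin of dark steel with a baked loaf in it, 210 mm (x) by 110 mm (y), 118 mm tall, on the bench beside the board. Origin: centre of its underside.
- scraper: Bystander: dough scraper lying on the bench beside the board on the tin's opposite side: steel blade about 105 by 150 mm with a wooden handle 25 mm thick along its -x side. Origin: middle of the tool, at bench height.
Things that resemble listed ones, but are neither listed nor needed, are in the scene too. What is meant by the lid is not turquoise, and is the smaller of those in its own colour.

How it is judged:
By the outcome, as a careful person would: the job done as asked, in the order asked, and still so for the second after the job is handed in, with the robot touching nothing.
It also fails if it takes over 45 s, if anything falls off the work surface, if the arm or the gripper's body presses on something with over 40 N, if the wrist force passes 120 N, or if a joint passes its speed limit or range.

ROBOT

A 7-joint arm with a two-finger parallel gripper is mounted at the origin on the work surface. World frame = base frame: x ahead of the robot, y to its left, z up, the work surface at z = 0. Lengths are in m, angles in rad, forces in N, time in s.
With the tool pointing down it reaches from about 0.35 to 0.9 m from the base axis. Payload 8.1 kg.
Tool frame: the origin (TCP) lies at the very end of the fingers, on their centre line; the grasp point (between the pads) lies 19 mm behind it; z points along the fingers, y is the line along which they close (so a half turn about z gives the same grasp; the last joint's range is limited). The gripper opens to 92 mm and grips with 3 to 60 N. Pads are 19 mm wide; open, the fingers measure 130 mm over their backs; the gripper's body (75 mm by 190 mm) begins 47 mm behind the grasp point.
Start: joints at [1.229, 0.434, 0.025, 1.573, -0.012, 1.134, -0.075], TCP at [0.148, -0.607, 0.227] pointing down, gripper open.
Joint ranges: [-2.62, 2.62], [-0.44, 2.09], [-1.27, 1.32], [0.08, 2.57], [-1.32, 4.46], [0.12, 2], [-2.74, 2.74]. Speed limits (rad/s): [2.22, 2.22, 3.01, 3.01, 3.14, 3.14, 3.14].

INTERFACE

Orientations are given as a rotation vector (axis times angle).
In Python, from cell import arm gives the robot as it stands.
- The arm moves only by the tool jog_arm, never from a script. Its argument "rows" is a list of rows, each a list of 3 entries, a list of its own where there are three numbers: the shift along the world's x, y, z in cm, then the turn, a rotation vector about the world's x, y, z in degrees, then the opening, from 0 (shut) to 1 (fully open). A call has 1 to 8 rows; each row is the pose to reach, as a shift and turn from the pose commanded when the call began; what a row does not reach only later rows make up. A row lasts 1/8 s, in which the tool goes at most 62.5 mm and 10.7 degrees, less where a joint would pass 70% of its speed; a pose out of reach is approached as far as the arm can. A call with a gripper value outside its range is refused whole. The fingers move at their own pace and stop on an object; "newtons" is the grip in N (left out, the last holds). Time passes only in rows, so rows that repeat a pose let the fingers close. It gives the time, the measured TCP pose, the force, the opening and the grip force at its end, in the units of the state.
- arm.observe(): the state, without advancing time (a new reading comes with each control period).
- arm.get_image(name): name is "scene" or "top" or "wrist"; returns a dict with "img" (480x640x3 uint8, red, green, blue), "depth" (480x640 float32, m along the optical axis (not along the pixel's ray), 0 where there is no reading), "fx", "fy", "cx", "cy" (pixels), "rvec" (rotation vector, rad) and "tvec" (3), from world to camera coordinates, as OpenCV has them; the wrist camera has in their place "mount" (4x4, takes a point from camera to tool coordinates, whose origin is the TCP and whose axes are the flange's). Camera axes: x right, y down, z forward; pixel columns grow to the right and rows downward; lengths in m; the calibration is good to about 2 mm. A picture is of the moment at which its call begins: read the wrist's pose just before it.
- arm.sign_off(): hands the job in; it is judged then, once.
The state is a dict: "clock": time; "joints": joint angles; "dq": joint speeds; "joint_efforts": joint torques, N m; "position": TCP position; "ee_rot": TCP orientation; "force": force on the tool from outside, world axes, zero at the start; "ft_torque": the same for the moment, N m; "width": opening from 0.0 (shut) to 1.0 (fully open); "gripper_force": force on a finger pad.
Only numpy, scipy, OpenCV 4.12 (cv2) and the standard library are available. Lean on these libraries where they do the work, as an engineer would, in place of code of your own. Each camera call takes 0.05 s, during which the arm holds its last target. There are 200 camera calls.

## Working session

There is one attempt and no reset: what is moved stays moved. The work goes in short steps, Python scripts to look and compute and a tool call to move; the robot and the scene stay as the last step left them, time stands still between calls to the robot, and variables do not carry over. Pictures are saved under pics/ and viewed, at most 10 in all, crops included, and the job is handed in when it is done.

Besides the shell and the picture viewer there is one more tool, called after ">>>" as a command line: name --argument value ..., lists and objects as JSON in quotes. jog_arm: Moves the arm, as the interface text tells. Its arguments: {"type":"object","properties":{"rows":{"type":"array","items":{"type":"array"}},"newtons":{"type":"number"}},"required":["rows"]}

```bash
mkdir -p pics; cat > h.py <<'E'
import numpy as np,cv2
from cell import arm
def grab(n):
    d=arm.get_image(n); R=cv2.Rodrigues(np.array(d["rvec"],float))[0] if "rvec" in d else None
    if R is not None:
        v,u=np.mgrid[:480,:640]; z=d["depth"]
        P=np.stack([(u-d["cx"])/d["fx"]*z,(v-d["cy"])/d["fy"]*z,z],-1)
        d["P"]=(P-np.array(d["tvec"]).ravel())@R
    return d
def save(n,im): cv2.imwrite("pics/"+n,cv2.cvtColor(im,cv2.COLOR_RGB2BGR))
E
python3 - <<'E'
from h import *
import pickle
for n in("top","scene"):
    d=grab(n); save(n+"1.png",d["img"]); pickle.dump(d,open(n+".pkl","wb"))
print({k:np.round(v,3) if not isinstance(v,str) else v for k,v in arm.observe().items()})
E
```

```text
{'clock': np.float64(0.1), 'joints': array([ 1.229,  0.435,  0.025,  1.574, -0.012,  1.134, -0.075]), 'dq': array([-0.001, -0.001,  0.001, -0.002,  0.001,  0.   , -0.002]), 'joint_efforts': array([ 1.0000e-03, -6.6913e+01,  9.8700e-01, -3.1514e+01, -6.0000e-02,
        3.7000e-02,  0.0000e+00]), 'position': array([ 0.148, -0.607,  0.226]), 'ee_rot': array([-3.118, -0.374,  0.   ]), 'force': array([ 0.742, -0.189,  0.771]), 'ft_torque': array([ 0.011, -0.041,  0.029]), 'gripper_force': np.float64(0.0), 'width': np.float64(0.998)}
```

View pics/top1.png

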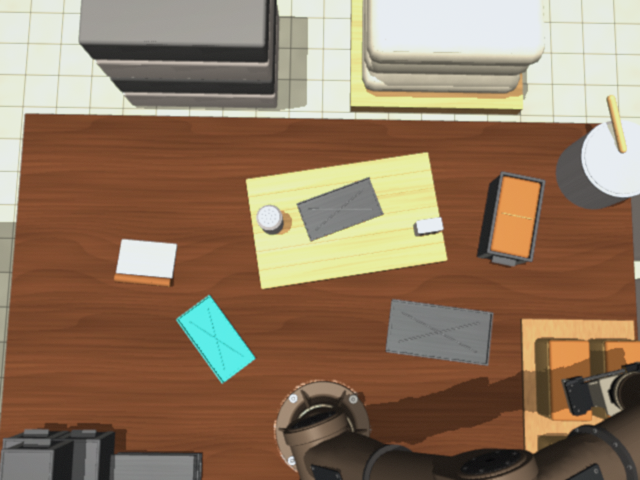

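View pics/scene1.png

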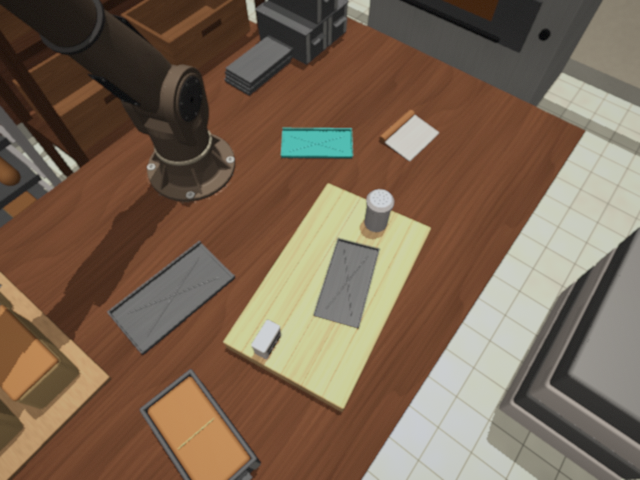

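Top view: the candidates are the dark lid on the board at (340,209), a larger dark lid on the bench at (440,331), and a turquoise lid at (216,338). I choose the one on the board, since it is the smaller dark one. The dredger is at (270,218), the timer at (429,227), the tin at (514,217) and the scraper at (146,262).

```bash
cat >> h.py <<'E'
def measure(d,verbose=True,mb=True):
    P=d["P"];im=d["img"].astype(int);z=P[...,2]
    reg=(abs(P[...,0]-.6)<.5)&(abs(P[...,1])<.6)
    sat=im.max(-1)-im.min(-1)
    out={}
    for n,m in (("board",reg&(abs(z-.045)<.006)&(sat>50)|reg&(z>.035)&(z<.062)&(sat<25)),("lid",reg&(z>.035)&(z<.065)&(sat<25)&(im.max(-1)<130))):
        m=cv2.morphologyEx(m.astype(np.uint8),cv2.MORPH_OPEN,np.ones((3,3)))
        k,l,s,_=cv2.connectedComponentsWithStats(m); 
        if k<2: continue
        i=1+s[1:,4].argmax(); q=P[l==i]
        (c,sz,a)=cv2.minAreaRect((q[:,:2]*1000).astype(np.float32)); b=cv2.boxPoints((c,sz,a))
        e=[b[1]-b[0],b[2]-b[1]]; L=max(e,key=np.linalg.norm); L=L*np.sign(L[1])
        out[n]=(np.array(c),np.degrees(np.arctan2(-L[0],L[1])),np.sort(sz))
        if verbose: print(n,np.round(c,1),np.round(sz,1),"yaw",round(out[n][1],2),"z",np.round(np.percentile(q[:,2],[5,50,95]),4),len(q)); print(np.round(b,0).tolist())
    return out
E
python3 - <<'E'
from h import *
import pickle
for n in("top","scene"):
    d=pickle.load(open(n+".pkl","rb")); print(n); measure(d)
    z=d["P"][...,2];P=d["P"];m=(z>.052)&(z<.2)&(P[...,0]>.3)&(P[...,0]<.9)&(abs(P[...,1])<.5)
    k,l,s,_=cv2.connectedComponentsWithStats(cv2.erode(m.astype(np.uint8),np.ones((2,2))))
    for i in range(1,k):
        if s[i,4]>25: q=P[l==i]; print(s[i],np.round(q.min(0),3),np.round(q.max(0),3))
    if n=="top": save("crop.png",cv2.resize(d["img"][140:300,230:460],None,fx=3,fy=3,interpolation=2))
E
```

```text
top
board [554.5 -51.3] [301.  499.9] yaw 9.66 z [0.0407 0.0458 0.0506] 16071
[[364.0, 170.0], [448.0, -323.0], [745.0, -272.0], [661.0, 220.0]]
lid [593.  -66.2] [106.8 141.1] yaw 21.15 z [0.0421 0.0479 0.0541] 1592
[[518.0, -20.0], [569.0, -151.0], [668.0, -113.0], [617.0, 19.0]]
[ 483  173   40   93 2714] [ 0.434 -0.5    0.059] [ 0.669 -0.409  0.128]
[257 206  27  29 571] [0.506 0.114 0.056] [0.567 0.174 0.162]
[414 219  29  17 373] [ 0.51  -0.298  0.063] [ 0.548 -0.23   0.12 ]
scene
board [595.1 -48.4] [154.9 495.7] yaw 12.51 z [0.0416 0.045  0.049 ] 7091
[[466.0, 177.0], [573.0, -307.0], [724.0, -274.0], [617.0, 210.0]]
lid [580.8 -36.1] [105.1 209.8] yaw 21.22 z [0.043  0.046  0.0499] 3436
[[494.0, 43.0], [570.0, -153.0], [668.0, -115.0], [592.0, 81.0]]
[365 190  29  41 869] [0.511 0.11  0.052] [0.572 0.17  0.156]
[252 321  29  38 647] [ 0.514 -0.3    0.053] [ 0.552 -0.233  0.11 ]
[ 152  371  105  109 4604] [ 0.447 -0.499  0.052] [ 0.681 -0.411  0.12 ]
```

View pics/crop.png

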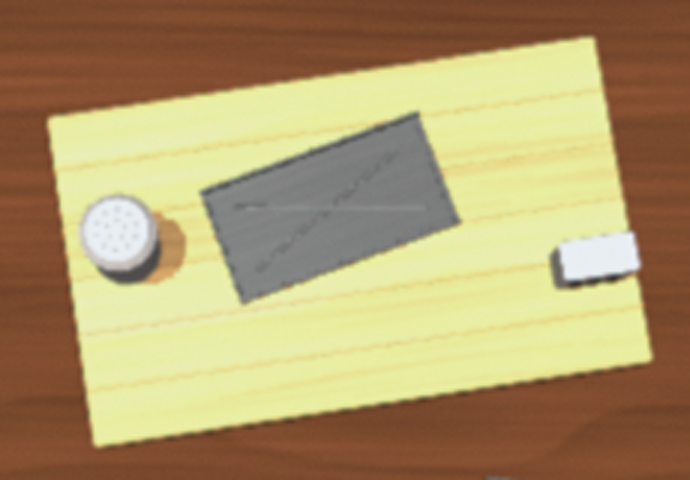

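The crop confirms a dark lid with a rim, lying on the board between the dredger (left) and the timer (right). Board: centre (554.5,-51.3) mm, yaw 9.7°. Lid: centre (581,-36) mm, yaw 21.2°. In board axes the lid has to go 102 mm towards the far edge and turn -11.5°.

Plan: push the near rim with both open fingertips side by side, so it touches at two points.

>>> jog_arm --rows '[[[2.2, 3.4, 0], [0, 0, 1], 1], [[4.4, 6.8, 0], [0, 0, 2], 1], [[6.6, 10.2, 0], [0, 0, 3], 1], [[8.8, 13.6, 0], [0, 0, 4], 1], [[11, 17, 0], [0, 0, 5], 1], [[13.2, 20.4, 0], [0, 0, 6], 1], [[15.4, 23.8, 0], [0, 0, 7], 1], [[17.6, 27.2, 0], [0, 0, 7.5], 1]]'

```text
clock: 1.1
position: [0.3242, -0.334, 0.2265]
ee_rot: [-3.088, -0.578, 0.0]
force: [0.9, 0.3, -0.3]
width: 0.998
gripper_force: 0.0
```

>>> jog_arm --rows '[[[2.2, 3.4, 0], [0, 0, 0], 1], [[4.4, 6.8, 0], [0, 0, 0], 1], [[6.6, 10.2, 0], [0, 0, 0], 1], [[8.8, 13.6, 0], [0, 0, 0], 1], [[11, 17, 0], [0, 0, 0], 1], [[13.2, 20.4, 0], [0, 0, 0], 1], [[15.4, 23.8, 0], [0, 0, 0], 1], [[17.6, 26.8, 0], [0, 0, 0], 1]]'

```text
clock: 2.1
position: [0.5001, -0.0659, 0.2265]
ee_rot: [-3.088, -0.578, 0.001]
force: [-0.1, -0.2, 0.8]
width: 1.0
gripper_force: 0.0
```

>>> jog_arm --rows '[[[0, 0, -4], [0, 0, 0], 1], [[0, 0, -8], [0, 0, 0], 1], [[0, 0, -12], [0, 0, 0], 1], [[0, 0, -15], [0, 0, 0], 1], [[0, 0, -16.5], [0, 0, 0], 1], [[0, 0, -17.2], [0, 0, 0], 1], [[0, 0, -17.6], [0, 0, 0], 1], [[0, 0, -17.6], [0, 0, 0], 1]]'

```text
clock: 3.1
position: [0.5003, -0.0673, 0.0513]
ee_rot: [3.088, 0.577, 0.001]
force: [-0.7, -0.2, -0.3]
width: 1.002
gripper_force: 0.0
```

```bash
python3 - <<'E'
from h import *
d=grab("scene"); save("s2.png",cv2.resize(d["img"][170:420,210:460],None,fx=2.4,fy=2.4,interpolation=2)); measure(d)
E
```

```text
board [537.9 -55.7] [269.5 500.1] yaw 9.7 z [0.0411 0.0444 0.0482] 12368
[[363.0, 168.0], [447.0, -325.0], [713.0, -279.0], [629.0, 214.0]]
lid [544.   56.5] [100.6  10.4] yaw -68.49 z [0.0436 0.0473 0.0547] 158
[[495.0, 43.0], [499.0, 33.0], [593.0, 70.0], [589.0, 80.0]]
```

View pics/s2.png

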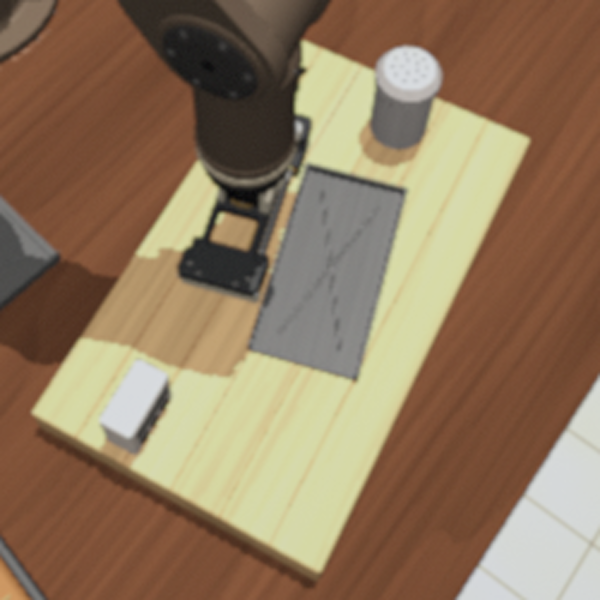

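The fingers straddle the lid's near rim at about (300,240) in the crop, with a gap to the rim. Next: lower 2 mm and advance slowly to contact.

>>> jog_arm --rows '[[[0, 0, -0.2], [0, 0, 0], 1], [[0.5, 0.2, -0.2], [0, 0, 0], 1], [[0.9, 0.35, -0.2], [0, 0, 0], 1], [[1.3, 0.5, -0.2], [0, 0, 0], 1], [[1.6, 0.6, -0.2], [0, 0, 0], 1], [[1.9, 0.75, -0.2], [0, 0, 0], 1], [[2.1, 0.8, -0.2], [0, 0, 0], 1], [[2.3, 0.9, -0.2], [0, 0, 0], 1]]'

```text
clock: 4.15
position: [0.5225, -0.0584, 0.0486]
ee_rot: [3.088, 0.577, -0.001]
force: [-0.3, -0.4, -0.3]
width: 1.001
gripper_force: 0.4
```

>>> jog_arm --rows '[[[0.2, 0.1, 0], [0, 0, 0], 1], [[0.4, 0.15, 0], [0, 0, 0], 1], [[0.6, 0.2, 0], [0, 0, 0], 1], [[0.8, 0.3, 0], [0, 0, 0], 1]]'

```text
clock: 4.65
position: [0.5309, -0.0553, 0.0487]
ee_rot: [3.088, 0.577, -0.0]
force: [-1.0, -0.6, -0.4]
width: 1.0
gripper_force: 0.3
```

```bash
python3 - <<'E'
from h import *
s=arm.observe(); print(s["position"],s["force"])
d=grab("scene"); measure(d); d=grab("top"); measure(d)
E
```

```text
[ 0.53093865 -0.0552975   0.04872515] [-1.02933113 -0.62913635 -0.35680072]
board [543.3 -54.5] [280.7 499.9] yaw 9.62 z [0.0411 0.0443 0.0482] 12505
[[363.0, 169.0], [447.0, -324.0], [724.0, -277.0], [640.0, 215.0]]
lid [ 582.7 -109.5] [32.4 72.7] yaw 3.81 z [0.0431 0.0462 0.0494] 262
[[564.0, -74.0], [569.0, -147.0], [601.0, -145.0], [596.0, -72.0]]
board [539.1  37.5] [300.9 318.9] yaw 9.5 z [0.0406 0.0457 0.0504] 6776
[[364.0, 170.0], [417.0, -145.0], [714.0, -95.0], [661.0, 220.0]]
lid [ 631.6 -443.4] [ 3.7 24.7] yaw 74.64 z [0.0378 0.0503 0.0644] 24
[[619.0, -442.0], [643.0, -448.0], [644.0, -445.0], [620.0, -438.0]]
```

```bash
python3 - <<'E'
from h import *
d=grab("scene"); save("s3.png",cv2.resize(d["img"][170:420,210:460],None,fx=2.4,fy=2.4,interpolation=2))
P=d["P"]; im=d["img"].astype(int)
for v,u in((280,350),(300,345),(265,340),(310,330)): print(im[v,u],P[v,u].round(3))
E
```

```text
[129 129 127] [ 0.585 -0.03   0.047]
[134 134 132] [ 0.606 -0.079  0.047]
[73 72 71] [ 0.542 -0.013  0.047]
[95 94 93] [ 0.593 -0.12   0.047]
```

View pics/s3.png

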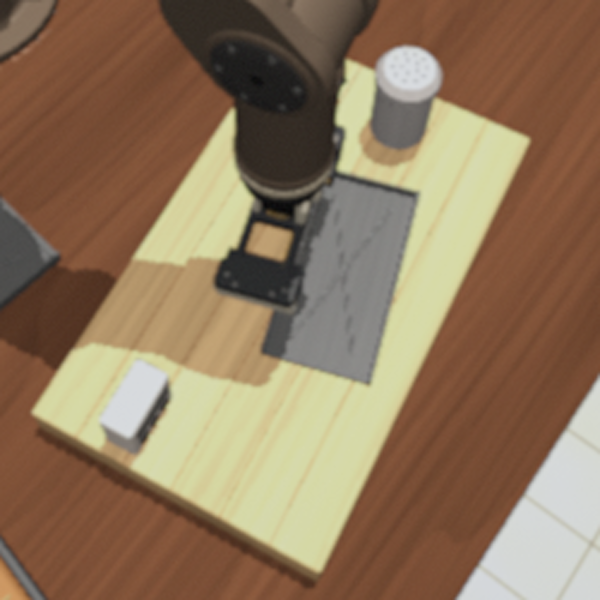

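The lid has started to move: its right edge went from about (380,280) to (392,280) in the crop, and both fingers touch the near rim. The lid looks brighter than my mask allowed, so I'll raise that limit.

```bash
sed -i 's/im.max(-1)<130/im.max(-1)<175/' h.py; cat >> h.py <<'E'
B=np.array([554.5,-51.3]); Y=np.radians(9.68); U=np.array([np.cos(Y),np.sin(Y)]); V=np.array([-U[1],U[0]])
def far(d):
    P=d["P"];im=d["img"].astype(int);z=P[...,2];q=P[...,:2]*1000-B;u=q@U;v=q@V
    m=(z>.036)&(z<.062)&(np.ptp(im,-1)<25)&(im.max(-1)<175)&(abs(v)<150)&(abs(u)<210)
    m=cv2.morphologyEx(m.astype(np.uint8),cv2.MORPH_OPEN,np.ones((3,3)))>0
    u=u[m];v=v[m]; vr=np.percentile(v,[.5,99.5]); bins=np.arange(vr[0]+15,vr[1]-15,4)
    pts=np.array([(b+2,u[(v>=b)&(v<b+4)].max()) for b in bins if ((v>=b)&(v<b+4)).sum()>3])
    p=np.polyfit(*pts.T,1); r=pts[:,1]-np.polyval(p,pts[:,0]); k=abs(r)<3; p=np.polyfit(*pts[k].T,1)
    print("far edge at board u %.1f (v=%.0f), rel yaw %.2f deg, v range"%(np.polyval(p,vr.mean()),vr.mean(),-np.degrees(np.arctan(p[0]))),vr.round(),"rms %.1f"%r[k].std())
E
python3 - <<'E'
from h import *
import pickle
far(pickle.load(open("scene.pkl","rb")));far(pickle.load(open("top.pkl","rb")))
d=grab("scene"); far(d); measure(d)
E
```

```text
far edge at board u 82.4 (v=11), rel yaw 11.74 deg, v range [-96. 118.] rms 0.6
far edge at board u 82.4 (v=11), rel yaw 11.48 deg, v range [-93. 116.] rms 0.8
far edge at board u 95.0 (v=13), rel yaw 11.56 deg, v range [-94. 120.] rms 0.7
board [537.7 -56. ] [268.2 499.8] yaw 9.6 z [0.0411 0.0443 0.0482] 12383
[[364.0, 168.0], [447.0, -325.0], [712.0, -280.0], [628.0, 213.0]]
lid [593.9 -32.2] [106.1 211. ] yaw 21.1 z [0.0432 0.0461 0.0509] 3309
[[506.0, 47.0], [582.0, -150.0], [681.0, -112.0], [605.0, 85.0]]
```

>>> jog_arm --rows '[[[0.38, 0.11, 0], [0, 0, -0.7], 1], [[0.77, 0.23, 0], [0, 0, -1.4], 1], [[1.15, 0.35, 0], [0, 0, -2.1], 1], [[1.54, 0.46, 0], [0, 0, -2.8], 1], [[1.92, 0.58, 0], [0, 0, -3.5], 1], [[2.3, 0.7, 0], [0, 0, -4.2], 1], [[2.7, 0.8, 0], [0, 0, -4.9], 1], [[3.08, 0.93, 0], [0, 0, -5.6], 1]]'

```text
clock: 5.85
position: [0.5619, -0.046, 0.0487]
ee_rot: [3.113, 0.424, -0.0]
force: [-2.0, -0.4, 0.3]
width: 0.999
gripper_force: 0.7
```

```bash
python3 - <<'E'
from h import *
s=arm.observe(); p=s["position"][:2]*1000-B; print("tool u,v",p@U,p@V,"z",s["position"][2],s["ee_rot"])
d=grab("scene"); far(d); measure(d)
E
```

```text
tool u,v 8.167980005984703 4.029656084876722 z 0.04872534705431246 [ 3.11273802e+00  4.24303050e-01 -3.10851791e-05]
far edge at board u 126.3 (v=11), rel yaw 6.08 deg, v range [-95. 116.] rms 0.9
board [547.4 -54.3] [288.8 499.9] yaw 9.65 z [0.0411 0.0443 0.0481] 12958
[[363.0, 168.0], [447.0, -325.0], [732.0, -277.0], [648.0, 216.0]]
lid [626.6 -28.4] [105.7 210.3] yaw 15.04 z [0.0431 0.0462 0.0504] 3377
[[548.0, 59.0], [603.0, -144.0], [705.0, -116.0], [650.0, 87.0]]
```

>>> jog_arm --rows '[[[0.48, 0.14, 0], [0, 0, -0.8], 1], [[0.96, 0.29, 0], [0, 0, -1.6], 1], [[1.45, 0.43, 0], [0, 0, -2.4], 1], [[1.93, 0.58, 0], [0, 0, -3.2], 1], [[2.41, 0.72, 0], [0, 0, -4], 1], [[2.9, 0.87, 0], [0, 0, -4.8], 1], [[3.38, 1.0, 0], [0, 0, -5.4], 1], [[3.86, 1.16, 0], [0, 0, -5.9], 1]]'

```text
clock: 6.9
position: [0.6005, -0.0343, 0.0488]
ee_rot: [3.13, 0.264, -0.0]
force: [-0.9, -0.5, 0.9]
width: 1.004
gripper_force: 0.5
```

```bash
python3 - <<'E'
from h import *
s=arm.observe(); p=s["position"][:2]*1000-B; print("tool u,v",p@U,p@V,"z",s["position"][2],s["ee_rot"])
d=grab("scene"); far(d); measure(d)
E
```

```text
tool u,v 48.21564109640158 8.972782231867377 z 0.04875441274338713 [ 3.13036677e+00  2.64016136e-01 -6.62670261e-05]
far edge at board u 167.1 (v=8), rel yaw -0.08 deg, v range [-95. 112.] rms 0.5
board [567.1 -77. ] [319.6 449.1] yaw 9.41 z [0.0411 0.0443 0.0482] 14080
[[373.0, 118.0], [446.0, -325.0], [761.0, -272.0], [688.0, 171.0]]
lid [666.2 -24.1] [106.3 210.8] yaw 9.53 z [0.0432 0.0463 0.0516] 3525
[[596.0, 71.0], [631.0, -137.0], [736.0, -119.0], [701.0, 89.0]]
```

>>> jog_arm --rows '[[[0.35, 0.06, 0], [0, 0, 0], 1], [[0.7, 0.12, 0], [0, 0, 0], 1], [[1.0, 0.17, 0], [0, 0, 0], 1], [[1.3, 0.22, 0], [0, 0, 0], 1], [[1.5, 0.25, 0], [0, 0, 0], 1], [[1.65, 0.28, 0], [0, 0, 0], 1], [[1.65, 0.28, 0], [0, 0, 0], 1]]'

```text
clock: 7.82
position: [0.617, -0.0316, 0.0488]
ee_rot: [-3.13, -0.265, -0.001]
force: [0.2, -0.6, 0.3]
width: 1.002
gripper_force: 0.1
```

>>> jog_arm --rows '[[[-0.4, -0.07, 0], [0, 0, 0], 1], [[-1.2, -0.2, 0], [0, 0, 0], 1], [[-2.5, -0.4, 0], [0, 0, 0], 1], [[-3.5, -0.6, 1], [0, 0, 0], 1], [[-4, -0.7, 5], [0, 0, 0], 1], [[-4, -0.7, 10], [0, 0, 0], 1], [[-6, -1, 15], [0, 0, 0], 1], [[-10, -2, 18], [0, 0, 0], 1]]'

```text
clock: 8.82
position: [0.5173, -0.0511, 0.2319]
ee_rot: [3.13, 0.267, 0.007]
force: [0.2, 0.3, 0.1]
width: 1.001
gripper_force: 0.0
```

```bash
python3 - <<'E'
from h import *
s=arm.observe(); print(s["position"],s["clock"])
d=grab("scene"); far(d); measure(d); save("s4.png",d["img"])
d=grab("top"); far(d)
E
```

```text
[ 0.51728739 -0.05106945  0.23189909] 8.825
far edge at board u 183.7 (v=8), rel yaw 0.01 deg, v range [-96. 112.] rms 0.6
board [571.1 -51.1] [336.4 498.1] yaw 9.58 z [0.0411 0.0443 0.0482] 16693
[[364.0, 167.0], [447.0, -325.0], [778.0, -269.0], [695.0, 222.0]]
lid [682.4 -21.2] [106.7 210.2] yaw 9.61 z [0.0432 0.0463 0.0524] 3926
[[612.0, 73.0], [647.0, -134.0], [753.0, -116.0], [718.0, 91.0]]
far edge at board u 184.2 (v=9), rel yaw -0.12 deg, v range [-93. 112.] rms 0.9
```

View pics/s4.png

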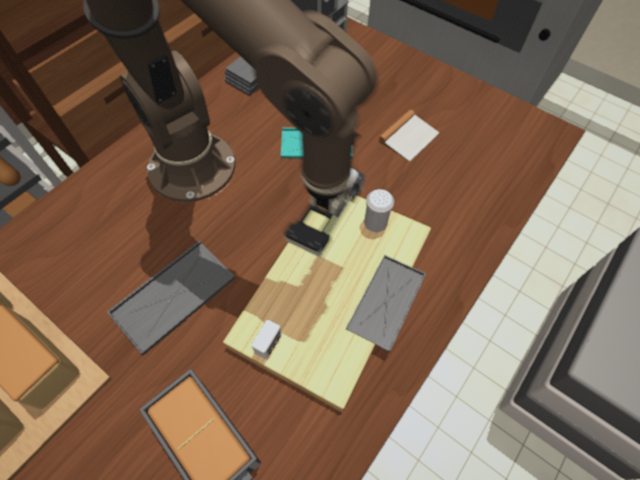

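The lid at (387,302) hangs about 34–35 mm over the far edge and is parallel to it. The dredger, timer, tin and scraper have not moved, and the gripper is clear.

```bash
python3 -c "
from cell import arm
print(arm.sign_off())"
```

```text
the job is handed in; nothing more can be done
None
```

The job is handed in: by the camera measurements the lid lies parallel to the board's far edge to within about 0.1° and hangs about 35 mm over it, the four bystanders looked unmoved in the last picture, and the gripper is clear.

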